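Screw down the levelling foot of a brass model and lock it

TASK

Turn the knurled knob clockwise to screw the model's levelling foot down until it just bears, lightly, on the rubber-faced block beneath it (a few newtons; never jack it up hard). Then swing the lever fully round to lie along the strap, so that the foot is locked, and let go. Leave the disc, the collar, the spacer and the spanner where they are.

Things in the scene. Friction and masses are not known exactly. Their poses are not given: they have to be found in the camera images.
- hull: fixed brass model hull, deck 60 mm above the bench. Origin on the bench below the screw's axis, z up; the hull spans x -115 to 115, y 65 to 335 mm in this frame. A strap 36 mm wide, top 68 mm above the bench, lies along y from -20 to 130 mm, jutting out of the hull; the foot's screw passes through its free end. Yaw within 0.3 rad.
- knob_center (a point): centre of the round knurled brass knob on top of the foot's upright screw: 40 mm diameter, 25 mm high (98 to 123 mm above the bench with the screw at 0), the tallest thing near; take it from above across its diameter. It goes down as it turns clockwise, 12 mm a turn (1.91 mm per rad). A boss under it ends 74 mm above the bench.
- foot_sole (a point): centre of the underside of the foot, a steel disc of 56 mm diameter on the same screw, turning and moving with the knob; 30 mm above the bench with the screw at 0. Under it is a fixed steel block with a black rubber face 70 mm square; its thickness differs from run to run (face 22 to 27 mm above the bench, not measured). The rubber gives 1 mm per 5 N.
- screw (a joint): turn of the knob, rad, growing clockwise seen from above (foot going down), 0 to 7.5; starts between 0 and 1; friction holds it. Running free the knob drags about 0.03 N m; once the foot rubs on the rubber, which twists a little with it, the moment about the vertical (read while holding it still) rises by about 0.015 to 0.02 N m for each newton of pressure; below 0.06 N m it may be chance.
- lever_post (a point): point to grip on the upright round steel post at the lever's end: 14 mm diameter, 65 mm from the pivot's axis; the post ends 112 mm above the bench, this point is at 102 mm, and the lever's bar (12 mm wide) tops out at 80 mm.
- lever_pivot (a point): point on the lever's upright pivot, on the strap's top (68 mm above the bench), 90 mm from the screw's axis along the hull's y; the pivot's head is 26 mm across and ends 88 mm above the bench.
- lever (a joint): lever angle, rad, about the vertical: 0 = along the hull's x (unlocked), grows anticlockwise seen from above to the end stop at 1.57 = along the strap and the hull's y, away from the knob (locked); starts between 0 and 0.35. Stiff (about 2 N at the post); stays where it is left.
- disc: bystander: turned aluminium disc 48 mm diameter, 22 mm high, standing on the hull's deck; origin at its underside
- collar: bystander: brass collar 52 mm outside, 34 mm inside diameter, 12 mm high, on the bench; origin at its underside
- spacer: bystander: steel cylinder 34 mm diameter, 34 mm high, on the bench; origin at its underside
- spanner: bystander: steel spanner 160 mm long lying on the bench; origin at its underside

How it is judged:
By the outcome, as a careful person would: the job done as asked, in the order asked, and still so for the second after the job is handed in, with the robot touching nothing.
It also fails if it takes over 72 s, if anything falls off the work surface, if the arm or the gripper's body presses on something with over 40 N, if the wrist force passes 120 N, or if a joint passes its speed limit or range.

ROBOT

A 6-joint arm with a two-finger parallel gripper is mounted at the origin on the work surface. World frame = base frame: x ahead of the robot, y to its left, z up, the work surface at z = 0. Lengths are in m, angles in rad, forces in N, time in s.
With the tool pointing down it reaches from about 0.325 to 1 m from the base axis. Payload 5.1 kg.
Tool frame: the origin (TCP) lies between the finger pads; the fingertips stand 17 mm ahead of it and the grasp point (between the pads) lies 2 mm behind it; z points along the fingers, y is the direction in which the jaws open and shut (so a half turn about z gives the same grasp; the last joint's range is limited). The gripper opens to 85 mm and grips with 20 to 120 N. Pads are 22 mm wide; open, the fingers measure 114 mm over their backs; the gripper's body (76 mm by 85 mm) begins 54 mm behind the grasp point. The pads swing forward as they close: fully open they stand 13 mm farther back than shut.
Start: joints at [-1.259, 0.124, 1.65, -0, 1.367, -0.083], TCP at [0.25, -0.6, 0.212] pointing down, gripper open.
Joint ranges: [-2.61, 2.61], [-1.02, 2.33], [0.03, 2.71], [-1.35, 4.49], [0.32, 2.68], [-2.91, 2.91]. Speed limits (rad/s): [2.57, 2.57, 3.14, 3.14, 3.14, 3.14].

INTERFACE

Orientations are given as a unit quaternion [x, y, z, w].
In Python, from plant import arm gives the robot as it stands. The module is installed in compiled form; this text tells all that it offers. Calls block until the motion is done:
- arm.goto(position, orientation): joint-space move of the TCP to a pose.
- arm.servo_line(position, ori=None, feed=0.15): straight line of the TCP; ori=None keeps the orientation; feed is the mean speed in m/s.
- arm.movej(angles): joint-space move.
- arm.open_gripper() and arm.close_gripper(strength=None): open the fingers fully, or close them until they stop; strength is the grip in N (None keeps the last).
- arm.pause(seconds).
- arm.inverse_kinematics(position, orientation): joint angles nearest the present ones, or None.
- arm.grab_frame(name): name is "scene" or "top"; returns a dict with "img" (420x560x3 uint8, red, green, blue), "camera_matrix" (3x3 intrinsics, pixels), "k1" (the pictures are not rectified: a ray, as slopes to the right and down, at radius r is drawn at 1 + k1 r^2 times it, then the intrinsics apply), "R" (3x3) and "t" (3): a world point X has camera coordinates R X + t. Camera axes: x right, y down, z forward; pixel columns grow to the right and rows downward; lengths in m; the calibration is good to about 2 mm. A picture is of the moment at which its call begins. There is no depth.
A pose or a line that the arm cannot do raises arm.PlanningError and nothing moves.
- arm.close_job(): hands the job in, once; it reports no verdict.
Readings, each from a call of its own:
- arm.read_time(): time.
- arm.read_q(): joint angles.
- arm.read_joint_velocities(): joint speeds.
- arm.read_tau(): joint torques, N m.
- arm.read_position(): TCP position.
- arm.read_tcp_rot(): TCP orientation.
- arm.read_contact_force(): force on the tool from outside, world axes, zero at the start.
- arm.read_moment(): the same for the moment, N m.
- arm.read_opening(): opening from 0.0 (shut) to 1.0 (fully open).
Only numpy, scipy, OpenCV 4.12 (cv2) and the standard library are available. Lean on these libraries where they do the work, as an engineer would, in place of code of your own. Each camera call takes 0.05 s, during which the arm holds its last target. There are 200 camera calls.

## Working session

There is one attempt and no reset: what is moved stays moved. The work goes in short steps, each a Python script; the robot and the scene stay as the last script left them, time stands still between calls to the robot, and variables do not carry over. Pictures are saved under pics/ and viewed, about 8 in all and at most 12, crops included, and the job is handed in when it is done.

```bash
mkdir -p pics; python3 - <<'E'
from plant import arm
import cv2,pickle
for n in("scene","top"):
    f=arm.grab_frame(n); pickle.dump(f,open(f"{n}.pkl","wb"))
    cv2.imwrite(f"pics/{n}0.png",f["img"][:,:,::-1])
    print(n,f["camera_matrix"],f["k1"],f["R"],f["t"])
print(arm.read_time(),arm.read_tcp_rot(),arm.read_opening(),arm.read_contact_force(),arm.read_moment())
E
```

```text
scene [[397.68097318   0.         273.52828014]
 [  0.         397.68097318 211.18811189]
 [  0.           0.           1.        ]] 0.024863555365652074 [[ 0.86670364  0.49849847 -0.0180021 ]
 [ 0.28422902 -0.52318253 -0.80342635]
 [-0.40992519  0.69121582 -0.59513194]] [-0.46240042 -0.0840769   1.22056781]
top [[407.43155403   0.         282.7309367 ]
 [  0.         407.43155403 203.8840814 ]
 [  0.           0.           1.        ]] -0.12171856033670625 [[-0.01105771 -0.99989896  0.00893281]
 [-0.98324197  0.00924694 -0.18207063]
 [ 0.18196963 -0.0107964  -0.98324488]] [-0.05523633  0.57800686  0.81631527]
0.1 [ 9.80580779e-01  1.96113416e-01 -1.16370016e-04 -9.22121462e-04] 1.0018349736243501 [-0.40305415  0.11499048 -0.33138109] [-0.0178612  -0.02892154  0.04173424]
```

View pics/scene0.png

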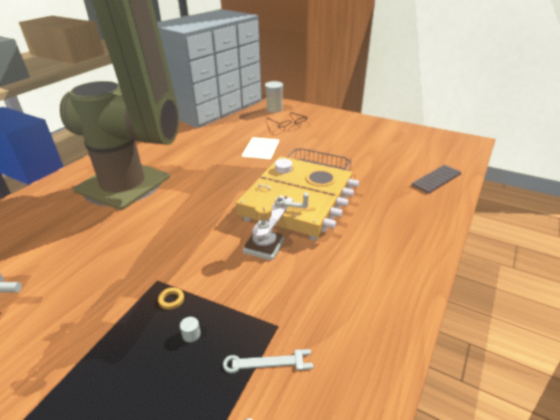

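View pics/top0.png

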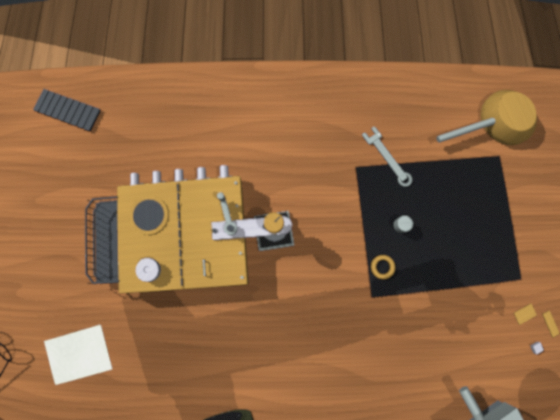

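Top view: the hull is at the left, with the knob near (274,222), the lever pivot near (231,229) and the post near (220,196). The bystanders are clear of it. I'll enlarge both views.

```bash
cat > h.py <<'E'
import numpy as np, cv2, pickle
from plant import arm
def ray(f,u,v):
    K=f["camera_matrix"]; d=np.array([(u-K[0,2])/K[0,0],(v-K[1,2])/K[1,1]]); s=d.copy()
    for _ in range(20): s=d/(1+f["k1"]*(s@s))
    R,t=f["R"],f["t"]; return -R.T@t, R.T@np.r_[s,1]
def atz(f,u,v,z):
    c,d=ray(f,u,v); return c+d*(z-c[2])/d[2]
def proj(f,X):
    p=f["R"]@np.asarray(X)+f["t"]; s=p[:2]/p[2]; s=s*(1+f["k1"]*(s@s)); K=f["camera_matrix"]
    return np.array([K[0,0]*s[0]+K[0,2],K[1,1]*s[1]+K[1,2]])
E
python3 - <<'E'
import pickle,cv2,numpy as np
a=pickle.load(open("top.pkl","rb"))["img"][170:270,195:315,::-1]
b=pickle.load(open("scene.pkl","rb"))["img"][170:270,225:345,::-1]
# 120x100 -> 780x? stacked side by side would be too wide
cv2.imwrite("pics/topc.png",cv2.resize(a,(720,600),interpolation=cv2.INTER_CUBIC))
cv2.imwrite("pics/scenec.png",cv2.resize(b,(720,600),interpolation=cv2.INTER_CUBIC))
E
```

```text
(no output)
```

View pics/topc.png

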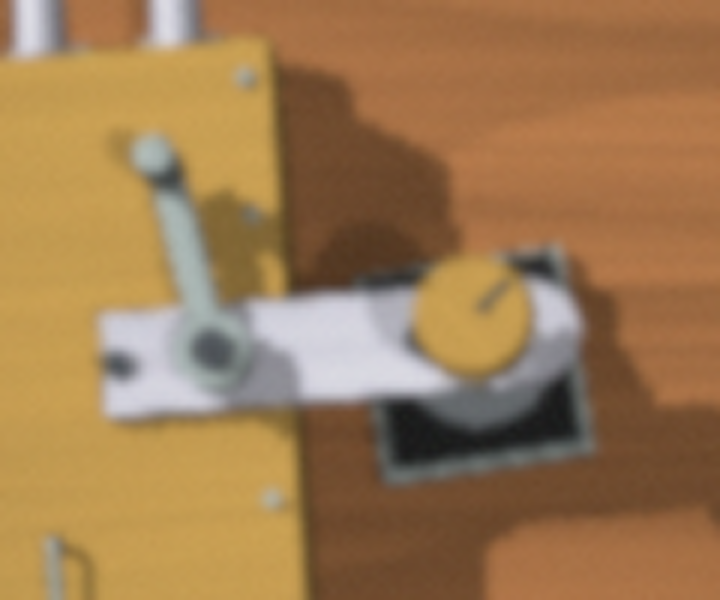

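View pics/scenec.png

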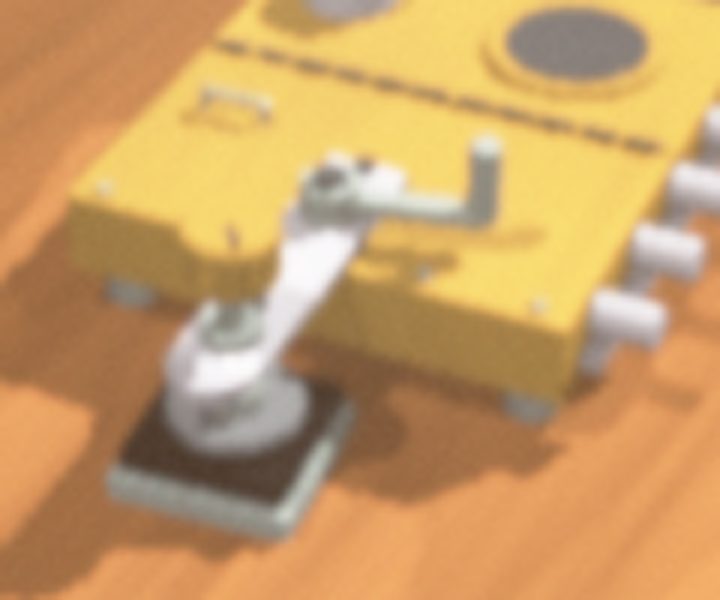

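Crops (6x): the knob top is at crop (473,318), the post top at (153,152) and the pivot head at (212,350). In the scene view they are at (232,240), (486,147) and (328,180).

```bash
python3 - <<'E'
from h import *
T=pickle.load(open("top.pkl","rb"));S=pickle.load(open("scene.pkl","rb"))
pts={"knob":((473,318),(232,240),.122),"post":((153,152),(486,146),.112),"piv":((212,350),(328,181),.088)}
o=lambda c,ox,oy:(ox+c[0]/6-.42,oy+c[1]/6-.42)
P={}
for n,(a,b,z) in pts.items():
    P[n]=atz(T,*o(a,195,170),z); print(n,P[n],atz(S,*o(b,225,170),z), z)
d=P["piv"]-P["knob"];print(np.linalg.norm(d[:2]),"yaw",np.arctan2(-d[0],d[1]))
l=P["post"]-P["piv"];print(np.linalg.norm(l[:2]),"lev abs",np.arctan2(l[1],l[0]))
s1=atz(T,*o((480,310),195,170),.122);s2=atz(T,*o((512,280),195,170),.122);print("slot",s1-P["knob"],s2-P["knob"])
for a in(0,.3,-.3): print(arm.inverse_kinematics([.5,.05,.2],[1,0,0,0]))
E
```

```text
knob [ 0.52785905 -0.04184972  0.122     ] [ 0.53761828 -0.0490738   0.122     ] 0.122
post [0.58596554 0.0645418  0.112     ] [0.58710701 0.0658486  0.112     ] 0.112
piv [0.5224344  0.04690849 0.088     ] [0.52627459 0.04412139 0.088     ] 0.088
0.08892382365204543 yaw 0.06104132345307227
0.06593284287543759 lev abs 0.27073898018649695
slot [ 0.00259836 -0.00229088  0.        ] [ 0.01234998 -0.01277558  0.        ]
[-7.20265618e-03 -2.01628850e-01  1.98574410e+00 -4.44089210e-16
  1.35747740e+00  1.56359367e+00]
[-7.20265618e-03 -2.01628850e-01  1.98574410e+00 -4.44089210e-16
  1.35747740e+00  1.56359367e+00]
[-7.20265618e-03 -2.01628850e-01  1.98574410e+00 -4.44089210e-16
  1.35747740e+00  1.56359367e+00]
```

```bash
cat >> h.py <<'E'
def quat(phi):  # tool down, turned clockwise by phi seen from above
    return [np.cos(phi/2),-np.sin(phi/2),0,0]
def solve(p,q6):
    """joint angles with tool down at p and the last joint at q6"""
    q=np.array(arm.read_q())
    phi=q6-1.57+np.arctan2(p[1],p[0])*-1
    for _ in range(3):
        s=arm.inverse_kinematics(list(p),quat(phi))
        if s is None: return None
        e=(q6-s[5]+np.pi)%(2*np.pi)-np.pi; phi+=e
    s=np.array(s); s[5]=q6; return s
def wrench(n=8,dt=.02):
    F=[];M=[]
    for _ in range(n):
        F.append(arm.read_contact_force());M.append(arm.read_moment());arm.pause(dt)
    return np.mean(F,0),np.mean(M,0),np.std(M,0)[2]
E
python3 - <<'E'
from h import *
np.set_printoptions(precision=4,suppress=True)
p=np.array([.528,-.042,.19])
q=solve(p,-2.75);print(q)
arm.movej(q);print(arm.read_time(),arm.read_position(),arm.read_tcp_rot(),arm.read_q())
print(wrench())
f=arm.grab_frame("scene");pickle.dump(f,open("s1.pkl","wb"))
cv2.imwrite("pics/s1.png",cv2.resize(f["img"][130:280,200:360,::-1],(640,600),interpolation=cv2.INTER_CUBIC))
E
```

```text
[-0.1807 -0.1299  1.9401 -0.      1.3314 -2.75  ]
2.375 [ 0.5281 -0.0424  0.1901] [-0.4783  0.8782 -0.0001  0.    ] [-0.1815 -0.1298  1.9399 -0.0001  1.3313 -2.7497]
(array([-0.1892,  0.2845, -0.1137]), array([ 0.0051,  0.0126, -0.0004]), np.float64(0.03714536952781651))
```

View pics/s1.png

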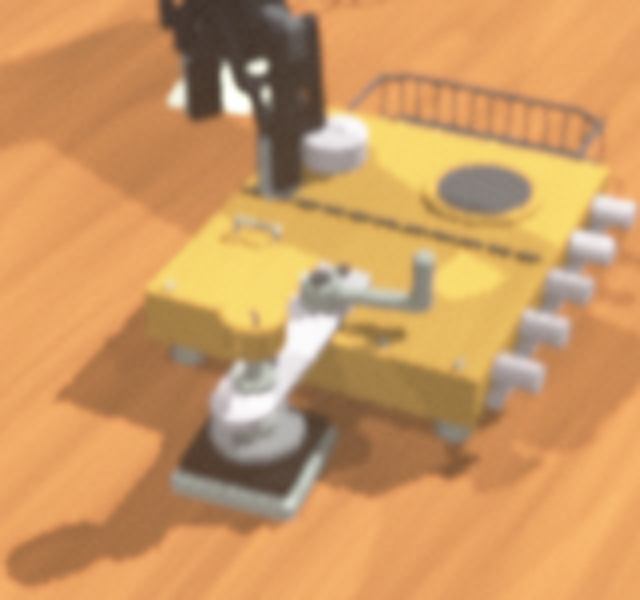

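The gripper is above the knob: fingertips at about crop (200,115) and (280,190), knob at (252,320). Next I'll check the knob's projection, then descend and grip gently.

```bash
python3 - <<'E'
from h import *
np.set_printoptions(precision=4,suppress=True)
f=pickle.load(open("s1.pkl","rb"))
print("knob top in crop",(proj(f,[.528,-.042,.122])-[200,130])*4,"boss",(proj(f,[.528,-.042,.074])-[200,130])*4)
arm.servo_line([.528,-.042,.108],feed=.08)
print(wrench()[0])
arm.close_gripper(20)
arm.pause(.2)
F,M,_=wrench(10)
print(arm.read_time(),arm.read_opening(),F,M,arm.read_position())
E
```

```text
knob top in crop [244.9106 307.0409] boss [247.8958 373.4749]
[ 0.0549  0.2334 -0.094 ]
5.0 -0.002747170319889382 [-0.0712 -0.0934 -0.082 ] [0.009  0.0134 0.0068] [ 0.528 -0.042  0.108]
```

```bash
python3 - <<'E'
from h import *
f=arm.grab_frame("scene");g=arm.grab_frame("top")
a=cv2.resize(f["img"][170:270,225:325,::-1],(400,400),interpolation=cv2.INTER_CUBIC)
b=cv2.resize(g["img"][170:270,215:315,::-1],(400,400),interpolation=cv2.INTER_CUBIC)
cv2.imwrite("pics/s2.png",np.hstack([a,b]))
print(arm.read_opening(),arm.read_position(),arm.read_q(),proj(g,[.528,-.042,.122]),proj(g,[.528,-.042,.2]))
E
```

```text
-0.0003682124833833053 [ 0.52799322 -0.04200416  0.10798812] [-1.80744649e-01 -5.36549908e-02  2.01345541e+00 -2.46279145e-05
  1.18181859e+00 -2.75002238e+00] [273.49001316 222.50751037] [272.89542382 216.42702121]
```

View pics/s2.png

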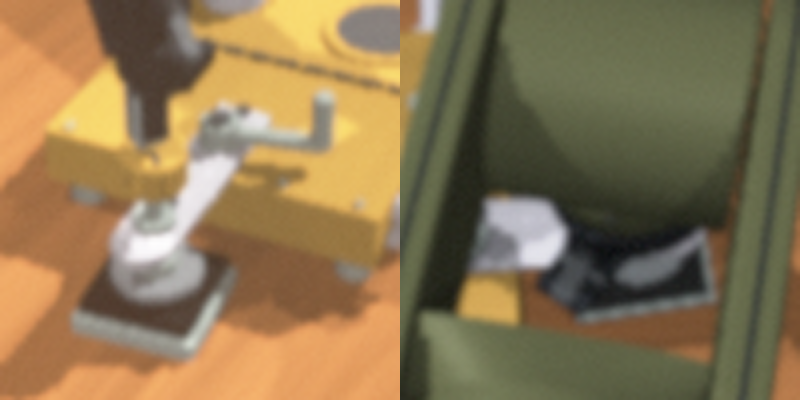

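```bash
python3 - <<'E'
from h import *
np.set_printoptions(precision=4,suppress=True)
f=pickle.load(open("s1.pkl","rb"));g=pickle.load(open("top.pkl","rb"))
C=lambda p:(proj(f,p)-[200,130])*4
for z in (.16,.173,.186,.2):
    y=np.array([-.84,.54,0])*.0425
    print(z,C(np.array([.528,-.042,z])-y),C(np.array([.528,-.042,z])+y), atz(f,260,168,z))
c=lambda p:(proj(f,p)-[225,170])*4
print("shut tip",c([.528,-.042,.091]),c([.528,-.042,.13]),[atz(f,225+148/4,170+138/4,z) for z in(.091,.12)],atz(g,215+175/4,170+275/4,.1))
# block & strap checks
print("block corners scene",[ (proj(f,[.528+a,-.042+b,.025])-[225,170])*4 for a,b in((.035,-.035),(-.035,-.035),(.035,.035))])
print("hull corner", (proj(f,[.528+.115,-.042+.065,.06])-[225,170])*4)
E
```

```text
0.16 [277.0752 290.2463] [210.0525 215.1173] [0.4703 0.0497 0.16  ]
0.173 [276.4759 270.1874] [208.9155 195.7615] [0.4823 0.031  0.173 ]
0.186 [275.8654 249.7549] [207.758  176.0681] [0.4944 0.0123 0.186 ]
0.2 [275.1948 227.3203] [206.488  154.4714] [ 0.5074 -0.0079  0.2   ]
shut tip [146.8601 190.417 ] [144.3942 135.5574] [array([0.5015, 0.003 , 0.091 ]), array([ 0.5235, -0.0313,  0.12  ])] [ 0.4987 -0.0122  0.1   ]
block corners scene [array([171.1856, 330.7321]), array([ 70.298 , 292.4142]), array([229.5601, 262.3656])]
hull corner [372.8667 230.0282]
```

The gripper shut on nothing, and the tips look higher or farther off than reported. I'll compare both views with the projected tip positions overlaid.

```bash
python3 - <<'E'
from h import *
def crop(f,x,y,w,h,W,H,marks):
    im=cv2.resize(f["img"][y:y+h,x:x+w,::-1],(W,H),interpolation=cv2.INTER_CUBIC).copy()
    for p,c in marks:
        u=(proj(f,p)-[x,y])*[W/w,H/h]; cv2.circle(im,tuple(int(v) for v in u),3,c,-1)
    return im
s=arm.grab_frame("scene");t=arm.grab_frame("top");t0=pickle.load(open("top.pkl","rb"))
m=[([.528,-.042,.091],(0,0,255)),([.528,-.042,.122],(255,0,0)),([.528,-.042,.166],(0,255,0))]
A=crop(s,225,130,80,120,400,600,m)
B=crop(t,210,160,120,90,400,300,m)
D=crop(t0,440,330,120,90,400,300,[([.25,-.6,.195],(0,0,255)),([.25,-.6,.266],(0,255,0))])
cv2.imwrite("pics/c3.png",np.hstack([A,np.vstack([B,D])]))
E
```

```text
(no output)
```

View pics/c3.png

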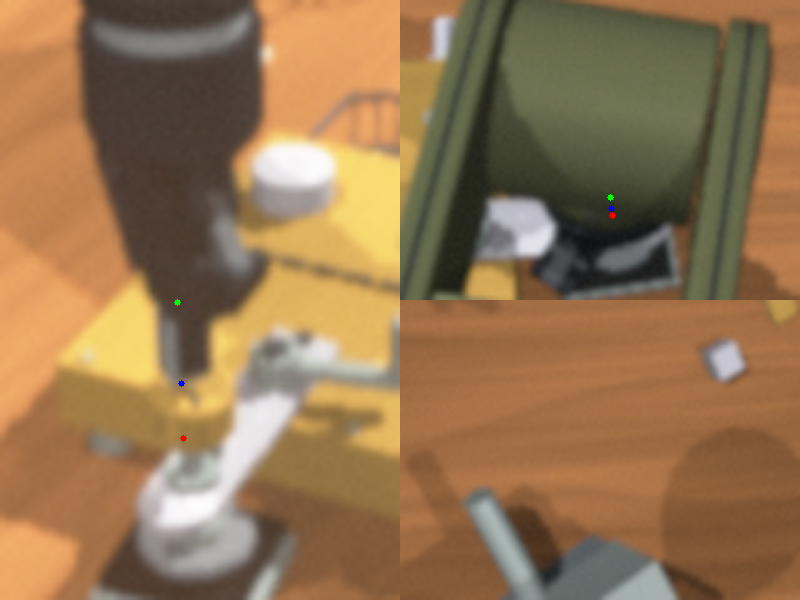

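```bash
cat >> h.py <<'E'
def crop(f,x,y,w,h,W,H,marks):
    im=cv2.resize(f["img"][y:y+h,x:x+w,::-1],(W,H),interpolation=cv2.INTER_CUBIC).copy()
    for p,c in marks:
        u=(proj(f,p)-[x,y])*[W/w,H/h]; cv2.circle(im,tuple(int(v) for v in u),3,c,-1)
    return im
E
python3 - <<'E'
from h import *
arm.servo_line([.528,-.042,.18],feed=.12)
arm.movej(solve([.46,-.3,.18],-2.75))
print(arm.read_time(),arm.read_position(),arm.read_tcp_rot())
p=arm.read_position()
s=arm.grab_frame("scene");t=arm.grab_frame("top")
m=[(p-[0,0,.017],(0,0,255)),(p+[0,0,.056],(0,255,0))]
def c(f,w,h):
    u=proj(f,p).astype(int);x=min(max(u[0]-w//2,0),560-w);y=min(max(u[1]-h//2,0),420-h); print(x,y,u); return crop(f,x,y,w,h,400,600,m)
cv2.imwrite("pics/c4.png",np.hstack([c(s,100,150),c(t,100,150)]))
E
```

```text
6.9917 [ 0.46014103 -0.29911635  0.17947316] [-2.49602566e-01  9.68348190e-01  5.77106110e-04 -9.47524517e-05]
103 168 [153 243]
365 178 [415 253]
```

View pics/c4.png

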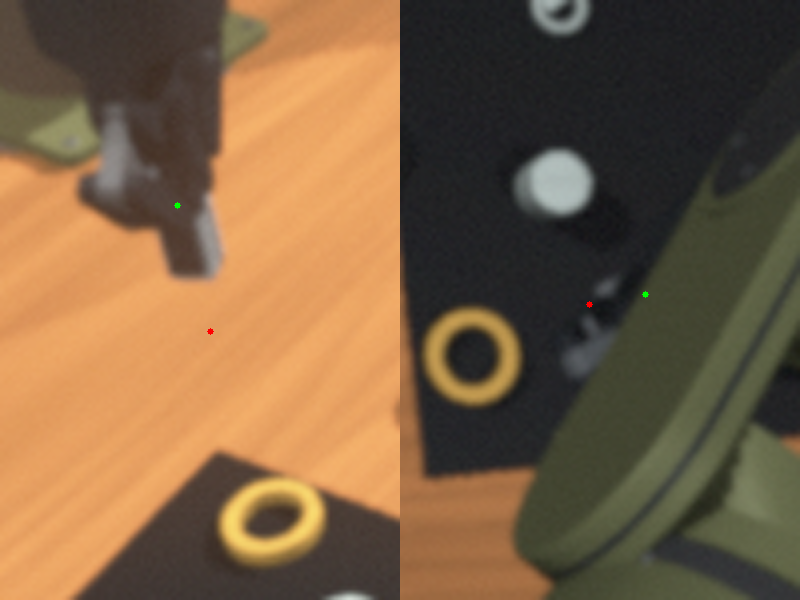

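```bash
python3 - <<'E'
from h import *
np.set_printoptions(precision=4,suppress=True)
s=pickle.load(open("scene.pkl","rb"));t=pickle.load(open("top.pkl","rb"))
tq=lambda p:(proj(t,p)-[365,178])*4+[400,0]
for z in(.14,.162,.18,.19,.2,.21):
    p=atz(s,103+193/4,168+275/4,z); print(z,p,tq(p))
# collar as calibration check (z=.012) and spacer (z=.034)
print("collar: scene",atz(s,103+272/4,168+522/4,.012),"top",atz(t,365+72/4,178+356/4,.012))
print("spacer",atz(t,365+160/4,178+182/4,.034))
E
```

```text
0.14 [ 0.4014 -0.2552  0.14  ] [490.2469 434.8736]
0.162 [ 0.424  -0.2725  0.162 ] [537.5112 385.0338]
0.18 [ 0.4424 -0.2867  0.18  ] [577.6452 342.436 ]
0.19 [ 0.4527 -0.2946  0.19  ] [600.5209 318.0402]
0.2 [ 0.4629 -0.3025  0.2   ] [623.8147 293.1108]
0.21 [ 0.4732 -0.3103  0.21  ] [647.5291 267.6388]
collar: scene [ 0.4497 -0.2835  0.012 ] top [ 0.4416 -0.2809  0.012 ]
spacer [ 0.5347 -0.3292  0.034 ]
```

The views settle it: the real fingertips sit about 19 mm behind the reported TCP, where the spec says 17 mm ahead. That is about 36 mm of height offset, with x and y matching. At TCP z=0.108 they shut just above the knob, so I'll go lower with force guards.

```bash
python3 - <<'E'
from h import *
np.set_printoptions(precision=4,suppress=True)
arm.open_gripper()
arm.movej(solve([.529,-.043,.15],-2.75))
ok=True
for z in(.11,.10,.09,.08,.075):
    arm.servo_line([.529,-.043,z],feed=.08)
    F=np.mean([arm.read_contact_force() for _ in range(4)],0)
    if np.linalg.norm(F)>3: print("contact",z,F); ok=False; break
print(F)
if ok:
    arm.close_gripper(20); arm.pause(.2)
    F,M,_=wrench(10)
    print(arm.read_time(),arm.read_opening(),F,M,arm.read_position())
    y=np.array([-.84,.54]);print("along jaw",F[:2]@y)
s=arm.grab_frame("scene")
cv2.imwrite("pics/c5.png",crop(s,225,140,80,120,400,600,[]))
E
```

```text
[ 0.5766  0.0296 -0.0487]
11.4917 0.45872983541237605 [-4.472   1.7635  5.552 ] [ 0.3684  0.7644 -0.0488] [ 0.5286 -0.0427  0.0754]
along jaw 4.708803589473536
```

View pics/c5.png

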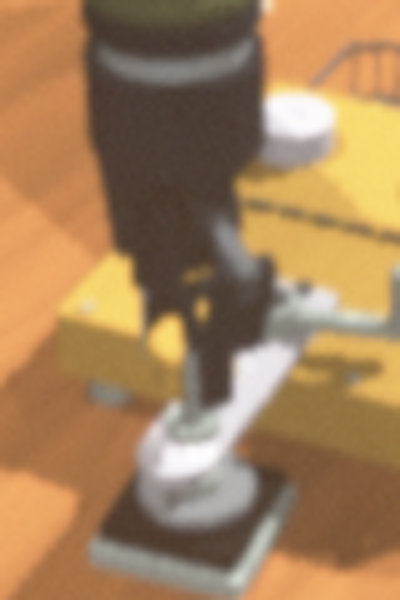

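The grip holds: opening is about 39 mm, the pads are around the knob and the tips clear the boss. Next I'll null the side load, then turn.

```bash
python3 - <<'E'
from h import *
np.set_printoptions(precision=4,suppress=True)
q6=-2.75; p=np.array([.529,-.043,.075])
def show(t):
    F,M,_=wrench(10,.01); print(t,arm.read_time(),p,F,M); return F,M
p+=[-.00084,.00054,0.0005]; arm.servo_line(list(p),feed=.02); F,M=show("null")
# free turning test: 0.4 rad with the lead followed
for k in range(4):
    q6+=.1; p[2]-=.1*.00191
    arm.movej(solve(p,q6))
    F,M=show(f"q6 {q6:.2f}")
pickle.dump((p,q6),open("st.pkl","wb"))
print(arm.read_opening(),arm.read_q()[5])
E
```

```text
null 11.875 [ 0.5282 -0.0425  0.0755] [ 1.3144 -0.57   -0.5467] [ 0.013  -0.0957 -0.0135]
q6 -2.65 12.2083 [ 0.5282 -0.0425  0.0753] [ 1.7493 -0.6271 -1.0545] [ 0.0207 -0.1363 -0.0346]
q6 -2.55 12.5417 [ 0.5282 -0.0425  0.0751] [ 1.5236  0.0395 -0.6417] [ 0.0815 -0.1729 -0.0127]
q6 -2.45 12.875 [ 0.5282 -0.0425  0.0749] [ 1.2989  0.8568 -0.7842] [ 0.2287 -0.1013 -0.0055]
q6 -2.35 13.2083 [ 0.5282 -0.0425  0.0747] [ 0.4155  2.1288 -0.099 ] [ 0.4201  0.0064 -0.0322]
0.4613007010045895 -2.3528889906027697
```

```bash
cat > turn.py <<'E'
from h import *
np.set_printoptions(precision=3,suppress=True)
def run(dq,n,stop,nr=20):
    p,q6=pickle.load(open("st.pkl","rb")); log=[];F=np.zeros(3)
    for k in range(n):
        q6+=dq; p=p+np.r_[np.clip(F*.08e-3,-.3e-3,.3e-3)]+[0,0,-dq*.00191]
        if q6>2.75: print("range"); break
        arm.movej(solve(p,q6)); arm.pause(.05)
        F,M,_=wrench(nr,.01); log.append(M[2])
        print(f"{arm.read_time():.1f} q6 {q6:.2f} Mz {M[2]:.3f} F",F,p[:2],f"{arm.read_opening():.3f}")
        pickle.dump((p,q6),open("st.pkl","wb"))
        if M[2]>stop or np.abs(F).max()>15: break
E
python3 -c "
from turn import *
run(.15,16,.05)"
```

```text
13.7 q6 -2.20 Mz 0.013 F [-1.19   4.976  1.347] [ 0.528 -0.042] 0.458
14.2 q6 -2.05 Mz -0.015 F [-1.106  5.198  0.846] [ 0.528 -0.042] 0.462
14.7 q6 -1.90 Mz -0.029 F [-0.902  5.188  0.648] [ 0.528 -0.042] 0.459
15.1 q6 -1.75 Mz -0.029 F [-0.541  5.226  0.169] [ 0.528 -0.042] 0.459
15.6 q6 -1.60 Mz -0.016 F [-0.194  4.937 -0.183] [ 0.528 -0.041] 0.458
16.1 q6 -1.45 Mz -0.028 F [-0.015  5.112 -0.583] [ 0.528 -0.041] 0.456
16.6 q6 -1.30 Mz -0.033 F [ 0.304  4.861 -0.533] [ 0.528 -0.041] 0.455
17.1 q6 -1.15 Mz -0.015 F [ 0.72   5.041 -1.097] [ 0.528 -0.04 ] 0.461
17.6 q6 -1.00 Mz -0.023 F [ 1.239  4.993 -1.351] [ 0.528 -0.04 ] 0.457
18.0 q6 -0.85 Mz -0.023 F [ 1.832  4.885 -1.489] [ 0.528 -0.04 ] 0.457
18.5 q6 -0.70 Mz 0.036 F [ 3.107  4.238 -1.542] [ 0.528 -0.039] 0.454
19.0 q6 -0.55 Mz 0.030 F [ 3.242  2.855 -0.951] [ 0.528 -0.039] 0.456
19.5 q6 -0.40 Mz 0.028 F [4.005 0.895 0.007] [ 0.529 -0.039] 0.459
20.0 q6 -0.25 Mz 0.011 F [ 4.608 -0.496  0.647] [ 0.529 -0.039] 0.454
20.5 q6 -0.10 Mz -0.020 F [ 5.04  -1.193  1.159] [ 0.529 -0.039] 0.459
20.9 q6 0.05 Mz -0.008 F [ 5.274 -1.041  0.698] [ 0.53  -0.039] 0.456
```

```bash
sed -i 's/M\[2\]>stop/abs(M[2])>stop/' turn.py; python3 -c "
from turn import *
run(.1,12,.07,25)"
```

```text
21.4 q6 0.15 Mz -0.027 F [ 5.786 -1.332  0.208] [ 0.53  -0.039] 0.460
22.0 q6 0.25 Mz -0.028 F [ 5.703 -1.021  0.492] [ 0.53  -0.039] 0.452
22.5 q6 0.35 Mz -0.022 F [ 5.127 -1.326  0.581] [ 0.53  -0.039] 0.456
23.0 q6 0.45 Mz 0.024 F [ 4.919 -1.658  0.885] [ 0.53  -0.039] 0.457
23.5 q6 0.55 Mz 0.029 F [ 4.155 -2.617  1.003] [ 0.531 -0.039] 0.454
24.0 q6 0.65 Mz 0.047 F [ 3.07  -2.889  1.572] [ 0.531 -0.04 ] 0.452
24.5 q6 0.75 Mz 0.048 F [ 2.336 -2.899  1.125] [ 0.531 -0.04 ] 0.456
25.0 q6 0.85 Mz 0.064 F [ 1.331 -2.732  0.748] [ 0.532 -0.04 ] 0.458
25.5 q6 0.95 Mz 0.089 F [ 0.628 -2.531 -0.25 ] [ 0.532 -0.04 ] 0.455
```

The moment rises about 0.016 N m per 0.1 rad from q6≈0.5 to 0.95, which is the rubber's signature. The estimate is about 4 N, so I'll stop turning, release, and grip the post.

```bash
python3 - <<'E'
from h import *
np.set_printoptions(precision=4,suppress=True)
p,q6=pickle.load(open("st.pkl","rb"))
print("Mz before release",wrench(25,.01)[:2])
arm.open_gripper(); print(arm.read_contact_force())
arm.servo_line([p[0],p[1],.15],feed=.12)
print("after",wrench(25,.01)[:2])
piv=np.array([.5255,.050]); al=.271; post=piv+.065*np.array([np.cos(al),np.sin(al)]); print(post)
arm.goto([*post,.15],quat(-al)); print(arm.read_time(),arm.read_q())
ok=True
for z in(.10,.085,.075,.068):
    arm.servo_line([*post,z],feed=.1)
    F=np.mean([arm.read_contact_force() for _ in range(4)],0)
    if np.linalg.norm(F)>3: print("contact",z,F); ok=False; break
if ok:
    arm.close_gripper(20); arm.pause(.15)
    print(arm.read_time(),arm.read_opening(),wrench(10,.01)[:2],arm.read_position())
E
```

```text
Mz before release (array([ 0.5709, -2.3687, -0.7796]), array([-0.521 , -0.1562,  0.0818]))
[-1.018  -0.3938  0.2475]
after (array([-0.0566, -0.1347, -0.1514]), array([ 0.0076, -0.014 , -0.0048]))
[0.5881 0.0674]
27.8417 [ 0.0245  0.0446  1.842  -0.0005  1.2565  1.3227]
30.0917 0.14765974024405207 (array([ 0.0256, -0.445 ,  1.1875]), array([-0.0659,  0.0019,  0.013 ])) [0.5883 0.0673 0.0682]
```

The post is gripped with little side load, and the moment's zero is confirmed near 0. Now I'll swing the lever along the arc.

```bash
python3 - <<'E'
from h import *
np.set_printoptions(precision=3,suppress=True)
piv=np.array([.5255,.050]); a=.271; r=.065
while a<1.72:
    a+=.08 if a<1.5 else .03
    e=np.array([np.cos(a),np.sin(a)]); t=np.array([-e[1],e[0]])
    arm.movej(arm.inverse_kinematics([*(piv+r*e),.068],quat(-a))); arm.pause(.04)
    F=np.mean([arm.read_contact_force() for _ in range(5)],0)
    fr,ft=F[:2]@e,F[:2]@t
    print(f"{arm.read_time():.1f} a {a:.3f} r {r:.4f} radial {fr:.1f} tang {ft:.1f} z {F[2]:.1f} op {arm.read_opening():.3f}")
    r+=np.clip(fr*.08e-3,-.4e-3,.4e-3)
    if a>1.4 and ft<-14 or abs(fr)>25: break
pickle.dump((a,r),open("lev.pkl","wb"))
E
```

```text
30.5 a 0.351 r 0.0650 radial 0.7 tang 1.8 z 1.3 op 0.150
30.8 a 0.431 r 0.0651 radial -1.0 tang 2.2 z 1.9 op 0.156
31.1 a 0.511 r 0.0650 radial 0.2 tang 1.3 z 3.2 op 0.154
31.3 a 0.591 r 0.0650 radial -1.5 tang 2.6 z 2.2 op 0.157
31.6 a 0.671 r 0.0649 radial 1.1 tang 4.5 z 2.4 op 0.152
31.9 a 0.751 r 0.0650 radial 0.6 tang 3.7 z 3.3 op 0.153
32.2 a 0.831 r 0.0650 radial 1.7 tang 3.3 z 4.8 op 0.152
32.5 a 0.911 r 0.0651 radial 1.9 tang 3.4 z 4.6 op 0.152
32.8 a 0.991 r 0.0653 radial 2.0 tang 3.5 z 4.9 op 0.152
33.1 a 1.071 r 0.0654 radial 1.4 tang 2.1 z 5.2 op 0.154
33.4 a 1.151 r 0.0656 radial 1.0 tang 1.3 z 5.0 op 0.151
33.7 a 1.231 r 0.0656 radial 1.3 tang 2.4 z 4.1 op 0.153
34.0 a 1.311 r 0.0658 radial 1.4 tang 2.5 z 4.9 op 0.155
34.3 a 1.391 r 0.0659 radial 0.9 tang 2.2 z 5.4 op 0.153
34.5 a 1.471 r 0.0659 radial 2.0 tang 1.5 z 6.1 op 0.152
34.8 a 1.551 r 0.0661 radial 2.0 tang 2.2 z 5.7 op 0.151
35.1 a 1.581 r 0.0663 radial 1.3 tang 0.7 z 6.0 op 0.153
35.4 a 1.611 r 0.0664 radial 1.1 tang 0.9 z 5.6 op 0.151
35.7 a 1.641 r 0.0664 radial 0.8 tang 0.8 z 5.1 op 0.152
36.0 a 1.671 r 0.0665 radial 1.7 tang 0.3 z 6.1 op 0.154
36.3 a 1.701 r 0.0666 radial 1.8 tang -4.1 z 1.9 op 0.155
36.6 a 1.731 r 0.0668 radial 1.0 tang -11.6 z -3.9 op 0.151
```

The stop is felt: a steady reaction of about 12 N near a=1.73. I'll release, retreat and look.

```bash
python3 - <<'E'
from h import *
np.set_printoptions(precision=4,suppress=True)
arm.open_gripper(); p=arm.read_position()
arm.servo_line([p[0],p[1],.17],feed=.12)
arm.movej([-1.259,0.124,1.65,0,1.367,-0.083])
print(arm.read_time(),arm.read_contact_force())
s=arm.grab_frame("scene");t=arm.grab_frame("top")
pickle.dump((s,t),open("fin.pkl","wb"))
cv2.imwrite("pics/f1.png",np.hstack([crop(t,195,170,80*120//80,120,400,400,[]),crop(s,225,165,100,100,400,400,[])]))
t0=pickle.load(open("top.pkl","rb"))["img"].astype(int)
d=np.abs(t["img"].astype(int)-t0).max(2)>40; print("changed px bbox",[ (i.min(),i.max()) for i in np.nonzero(cv2.medianBlur(d.astype(np.uint8),3))])
E
```

```text
40.9833 [ 0.1563  0.5175 -0.0524]
changed px bbox [(np.int64(192), np.int64(268)), (np.int64(192), np.int64(340))]
```

View pics/f1.png

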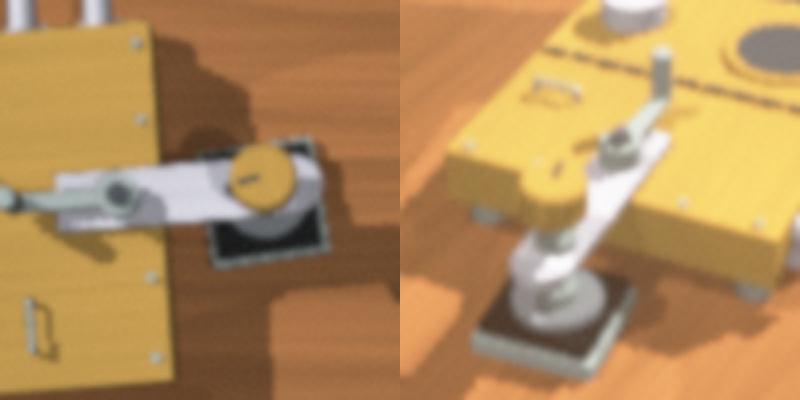

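```bash
python3 - <<'E'
from h import *
s,t=pickle.load(open("fin.pkl","rb")); k=.3
o=lambda x,y:(195+x*k-.35,170+y*k-.35)
P=atz(t,*o(118,194),.088);Q=atz(t,*o(10,200),.112);K=atz(t,*o(263,177),.115)
print(P,Q,K); d=Q-P; h=P-K
print("lever",np.arctan2(d[1],d[0]),"hull y",np.arctan2(h[1],h[0]),np.hypot(*d[:2]),np.hypot(*h[:2]))
f=lambda z:atz(s,225+(662-400)/4,165+52/4,z);print("post by scene",f(.112),"pivot",atz(s,225+(620-400)/4,165+138/4,.088))
E
```

```text
[0.52256152 0.04663185 0.088     ] [0.51644032 0.10789843 0.112     ] [ 0.52848721 -0.04202744  0.115     ]
lever 1.6703766870025119 hull y 1.6375337694070164 0.061571608003304676 0.08885709776134426
post by scene [0.52109767 0.11279098 0.112     ] pivot [0.52739259 0.04593879 0.088     ]
```

```bash
python3 -c "
from plant import arm
arm.close_job(); print(arm.read_time())"
```

```text
the job is handed in; nothing more can be done
the job is handed in; nothing more can be done
```

The foot is screwed down onto the rubber, the lever is swung to its stop along the strap, and the arm has let go. I handed the job in at about 41 s.

- **Foot:** I turned the knob clockwise 3.70 rad in one grip. The slot on the knob shows about 3.6 rad, so it did not slip. The moment rose about 0.016 N m per 0.1 rad over the last 0.5 rad, ending at 0.08–0.09 N m with the tool's zero near 0. I estimate 3–5 N on the rubber. The moment was noisy, so the exact point of first contact is uncertain by about 0.1 rad (roughly 1 N).
- **Lever:** I felt the end stop as a reaction of about 12 N. In the final top picture the lever points along the strap to within about 0.03 rad. The end stop was felt 0.06–0.1 rad later than my estimate of its direction, which I put down to pivot and grip error.
- **Bystanders:** I compared the top picture before and after. Changes showed only in the area around the strap, lever and knob, so the disc, collar, spacer and spanner appear unmoved.

**Check that disagreed:** in the pictures the fingertips sat about 19 mm behind the reported TCP, not 17 mm ahead as specified. The first attempt therefore shut on empty air just above the knob, without touching it. I corrected for this, and the grips then read about 39 mm on the knob and 12.5 mm on the post, as expected.

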